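# Free the safety pawl and bring the hand press down

## Task

The hand press on the bench is parked up by its safety pawl. Press the pawl's steel thumb pad down to its stop so that the pawl swings clear of the ratchet teeth, then push the black-ended hand lever down past the teeth to its stop, so that the ram comes down onto the specimen cell. Only press and push with the fingers: grip and lift nothing, do not force the lever against the engaged pawl, leave the pawl free and the lever down, and leave the other things on the bench where they are.

Things in the scene. Friction and masses are not known exactly. Their poses are not given: they have to be found in the camera images.
- press: Hand press, fixed. Blue base 150 x 200 x 25 mm, blue crosshead 60 (x) by 150 (y) mm on two columns, caps at z 250 mm; ram through its middle, top at 304 mm; clear specimen cell below. Origin: centre of the base's underside, z up. The mechanism lies in the plane x = +55 mm: lever on the -y side, pawl's thumb pad on the +y side, ratchet wheel (radius 70 mm over the teeth) between.
- lever_hinge (a point): Centre of the lever's hinge and of the ratchet wheel, at (55, 0, 210) mm in the press frame. The hinge axis is the press's x axis.
- lever_pad (a point): Centre of the top face of the lever's flat black end: 36 mm wide (press x), 70 mm long along the lever, 12 mm thick. From the hinge, in the press frame, with e = 0.611 - lever joint (rad, rise above level): y = -0.160 cos e + 0.006 sin e, z = 0.160 sin e + 0.006 cos e (m).
- lever (a joint): Lever angle, rad, grows as the lever is pushed down. Starts at 0 to 0.09 (end raised about 35 degrees, pad about 300 mm above the bench); 0.90 on its lower stop (17 degrees below level, pad at 170 mm). Stiff hinge: stays where left, takes about 5 N at the pad. With the pawl engaged a tooth stops it at about 0.11.
- pawl_hinge (a point): Pivot of the pawl, at (55, 57, 125) mm in the press frame; its axis is the press's x axis.
- pawl_pad (a point): Centre of the top face of the thumb pad, a steel plate 34 x 34 x 8 mm on the pawl's tail. At pawl joint 0 it is 108 mm to press +y and 49 mm above the pawl's pivot (174 mm above the bench), its outer edge raised 0.15 rad. Pressed, it turns about the pivot: sinks about 34 mm and shifts about 10 mm outwards. Space above it is free.
- pawl (a joint): Pawl angle, rad: 0 engaged (the start), growing as the thumb pad is pressed down, 0.30 at its stop; the nose is clear of the teeth above 0.2. No return spring: a stiff pivot, about 2.5 N at the pad, and it stays where left.
- wash_bottle: Bystander: white plastic bottle, 54 mm across, 130 mm tall, on the bench beyond the press. Origin at the centre of its underside.
- sample_tube: Bystander: open aluminium tube, 52 mm across, 75 mm tall, on the bench beyond the press. Origin at the centre of its underside.
- fittings_tub: Bystander: clear open tub of fittings, 110 by 90 by 50 mm, on the bench on the pawl's side. Origin at the centre of its underside.
- screwdriver: Bystander: red-handled screwdriver lying on the bench on the lever's side. Origin near its middle, on the underside.

How it is judged:
By the outcome, as a careful person would: the job done as asked, in the order asked, and still so for the second after the job is handed in, with the robot touching nothing.
It also fails if it takes over 51 s, if anything falls off the work surface, if the arm or the gripper's body presses on something with over 40 N, if the wrist force passes 120 N, or if a joint passes its speed limit or range.

## Robot

A 6-joint arm with a two-finger parallel gripper is mounted at the origin on the work surface. World frame = base frame: x ahead of the robot, y to its left, z up, the work surface at z = 0. Lengths are in m, angles in rad, forces in N, time in s.
With the tool pointing down it reaches from about 0.325 to 0.875 m from the base axis. Payload 4.4 kg.
Tool frame: the origin (TCP) lies between the finger pads; the fingertips stand 17 mm ahead of it and the grasp point (between the pads) lies 2 mm behind it; z points along the fingers, y is the line along which they close (so a half turn about z gives the same grasp; the last joint's range is limited). The gripper opens to 85 mm and grips with 20 to 120 N. Pads are 22 mm wide; open, the fingers measure 114 mm over their backs; the gripper's body (76 mm by 85 mm) begins 54 mm behind the grasp point. The pads swing forward as they close: fully open they stand 13 mm farther back than shut.
Start: joints at [1.111, 0.207, 1.542, -0, 1.393, -0.15], TCP at [0.175, 0.548, 0.248] pointing down, gripper open.
Joint ranges: [-2.73, 2.73], [-0.86, 2.22], [0.23, 2.46], [-1.11, 4.25], [0.08, 2.63], [-2.82, 2.82]. Speed limits (rad/s): [2.79, 2.79, 3.14, 3.14, 3.14, 3.14].

## Interface

Orientations are given as a unit quaternion [w, x, y, z].
In Python, from plant import robot, cams, job gives the robot as it stands.
- The arm moves only by the tool jog_arm, never from a script. Its argument "series" is a list of rows, each a list of 4 numbers: the shift along the tool's x, y, z in mm, then the turn about the tool's z in rad. A call has exactly 10 rows; each row shifts and turns the commanded pose from where the row before left it, along the tool's axes as they then stand; what a row does not reach is not made up. A row lasts 1/10 s, in which the tool goes at most 50 mm and 8.59 degrees, less where a joint would pass 70% of its speed; a pose out of reach is approached as far as the arm can. A call is refused whole if a number of a shift passes 50 or a number of a turn 0.15, either way. A call with a gripper value outside its range is refused whole. "gripper" is the finger opening in mm, from 0 to 85.4, set as the call begins (left out, the last holds). The fingers move at their own pace and stop on an object; the grip force is fixed at half the most. Time passes only in rows, so rows that do not move let the fingers close, or fill a call up. It gives the time, the measured TCP pose, the force, the opening and the grip force at its end, in the units of the state.
- robot.get_obs(): the state, without advancing time (a new reading comes with each control period).
- cams.camera(name): name is "scene" or "top"; returns a dict with "frame" (480x640x3 uint8, blue, green, red), "depth" (480x640 float32, m along the optical axis (not along the pixel's ray), 0 where there is no reading), "K" (3x3 intrinsics, pixels), "k1" (the pictures are not rectified: a ray, as slopes to the right and down, at radius r is drawn at 1 + k1 r^2 times it, then the intrinsics apply), "rvec" (rotation vector, rad) and "tvec" (3), from world to camera coordinates, as OpenCV has them. Camera axes: x right, y down, z forward; pixel columns grow to the right and rows downward; lengths in m; the calibration is good to about 2 mm. A picture is of the moment at which its call begins.
- job.hand_in(): hands the job in; it is judged then, once.
Trained networks look in the newest picture that a camera, given by its name, has taken for a name from the list of things; names that differ only in an ending like _2 or _b are one class to them, and where a whole thing is asked for, a point or a joint stands for the part that bears it (a point fixed in the world has none). Each returns a list of dicts, best first, with "confidence" (0 to 1); they miss things now and then, are a little off and sometimes report something else, mostly with a low value. They report only what shows in the picture. A call takes as long as a camera call.
- cams.recognise(camera, target): "xyz" ([x, y, z] in m, in the coordinates of the camera as it stood for that picture, good to about 4 mm: the middle of the surface that is visible of it).
- cams.regions_of(camera, target): "region" (480x640 bool, what is visible of it).
- cams.spot_point(camera, target): "xyz" ([x, y, z] in m, in the coordinates of the camera as it stood for that picture, good to about 4 mm: a listed point, or the origin of a listed thing).
The state is a dict: "time": time; "q": joint angles; "joint_velocities": joint speeds; "tau": joint torques, N m; "position": TCP position; "tcp_rot": TCP orientation; "force": force on the tool from outside, world axes, zero at the start; "wrist_torque": the same for the moment, N m; "grip_width": opening from 0.0 (shut) to 1.0 (fully open); "grasp_force": force on a finger pad.
Only numpy, scipy, OpenCV 4.12 (cv2) and the standard library are available. Lean on these libraries where they do the work, as an engineer would, in place of code of your own. Each camera call takes 0.05 s, during which the arm holds its last target. There are 200 camera calls.

## Working session

There is one attempt and no reset: what is moved stays moved. The work goes in short steps, Python scripts to look and compute and a tool call to move; the robot and the scene stay as the last step left them, time stands still between calls to the robot, and variables do not carry over. Pictures are saved under pics/ and viewed, at most 10 in all, crops included, and the job is handed in when it is done.

Besides the shell and the picture viewer there is one more tool, called after "Emit:" in YAML: its name, and indented under it one key for each argument. jog_arm: Moves the arm, as the interface text tells. Its arguments: {"type":"object","properties":{"series":{"type":"array"},"gripper":{"type":"number"}},"required":["series"]}

```bash
mkdir -p pics; cat > h.py <<'E'
import numpy as np, cv2
from plant import robot, cams, job
def w(c,p):
    R=cv2.Rodrigues(np.array(c['rvec'],float))[0]
    return R.T@(np.array(p)-np.array(c['tvec'],float).ravel())
E
python3 - <<'E'
from h import *
np.set_printoptions(precision=4,suppress=True)
for n in ['scene','top']:
    c=cams.camera(n); cv2.imwrite(f'pics/{n}0.png',c['frame'])
    for t in ['press','lever_hinge','lever_pad','pawl_hinge','pawl_pad','wash_bottle','sample_tube','fittings_tub','screwdriver']:
        for d in cams.spot_point(n,t)[:2]: print(n,t,w(c,d['xyz']),round(d['confidence'],2))
o=robot.get_obs();print(o['time'],o['position'],o['tcp_rot'],o['grip_width'])
E
```

```text
scene press [0.5393 0.0185 0.0014] 0.86
scene lever_hinge [0.5942 0.022  0.2119] 0.58
scene lever_pad [ 0.6013 -0.1158  0.2918] 0.87
scene pawl_hinge [0.5894 0.0793 0.1274] 0.87
scene pawl_hinge [ 0.704  -0.0801 -0.0002] 0.7
scene pawl_pad [0.5824 0.1897 0.1764] 0.66
scene wash_bottle [ 0.7002 -0.0794 -0.0031] 0.87
scene wash_bottle [ 0.5395  0.0183 -0.0012] 0.43
scene sample_tube [ 0.7041  0.1245 -0.0039] 0.56
scene sample_tube [0.5913 0.0205 0.2089] 0.3
scene fittings_tub [0.5569 0.3262 0.0013] 0.62
scene screwdriver [ 0.5947 -0.2786  0.0021] 0.57
top press [ 0.5332  0.0136 -0.0042] 0.66
top lever_hinge [0.5931 0.0175 0.2089] 0.96
top lever_pad [ 0.595  -0.1193  0.2901] 0.83
top pawl_hinge [0.5888 0.0787 0.1226] 0.94
top pawl_pad [0.5818 0.1828 0.1742] 0.82
top wash_bottle [ 0.702  -0.0812 -0.0044] 0.79
top sample_tube [ 0.7001  0.1232 -0.0046] 0.47
top fittings_tub [ 0.5532  0.3172 -0.0017] 0.8
top fittings_tub [0.5852 0.0763 0.1212] 0.29
top screwdriver [ 0.5943 -0.2852 -0.0019] 0.55
1.0 [0.1753 0.5476 0.2483] [-0.      0.1543  0.988  -0.    ] 0.9954441358101375
```

View pics/scene0.png

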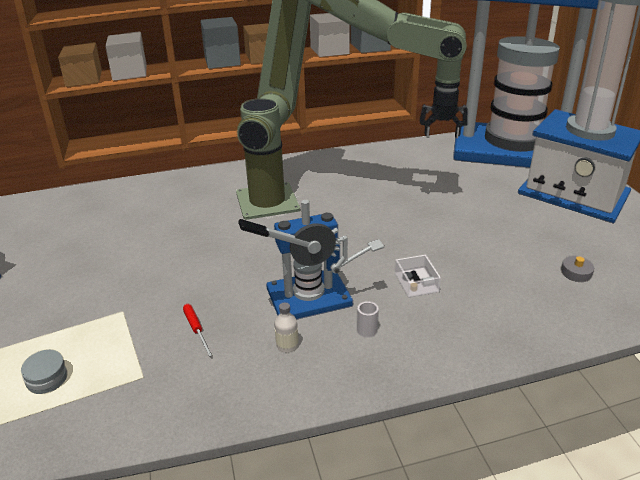

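View pics/top0.png

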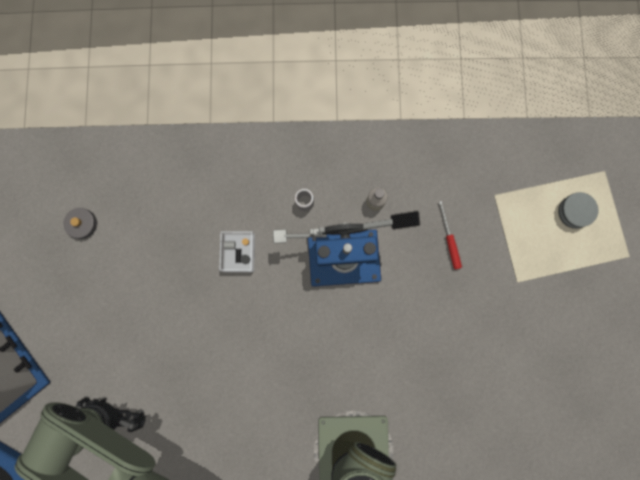

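The pictures agree with the networks. The press is near (0.536, 0.016) with a yaw of about 3°. In the scene picture the pawl pad is at about (376,246) and the black lever end at (253,228); in the top picture they are at (280,236) and (405,219). I'll refine the pads with masks and depth.

```bash
cat >> h.py <<'E'
def cloud(c,m):
    v,u=np.where(m&(c['depth']>0)); z=c['depth'][v,u]; K=np.array(c['K'],float)
    p=cv2.undistortPoints(np.c_[u,v].astype(float)[:,None],K,np.array([c['k1'],0,0,0],float))[:,0]
    return np.array([w(c,q) for q in np.c_[p*z[:,None],z]])
E
python3 - <<'E'
from h import *
np.set_printoptions(precision=4,suppress=True)
for n in ['scene','top']:
    c=cams.camera(n)
    f=c['frame'].astype(int)
    for t in ['pawl_pad','lever_pad']:
        r=cams.regions_of(n,t)
        if not r: continue
        P=cloud(c,r[0]['region']); 
        if t=='pawl_pad': Q=P[P[:,1]>P[:,1].max()-.04]
        else: Q=P[P[:,1]<P[:,1].min()+.062]
        print(n,t,r[0]['confidence'],len(P),'min',P.min(0),'max',P.max(0),'endmedian',np.median(Q,0),np.percentile(Q,[5,95],axis=0))
E
```

```text
scene pawl_pad 0.56 445 min [ 0.3088  0.0684 -0.0002] max [0.6049 0.2472 0.2183] endmedian [0.353  0.2472 0.0004] [[0.353  0.2472 0.0004]
 [0.353  0.2472 0.0004]]
scene lever_pad 0.94 2036 min [ 0.1025 -0.148  -0.0043] max [0.6249 0.0883 0.3131] endmedian [ 0.6109 -0.1182  0.2954] [[ 0.589  -0.1446  0.2785]
 [ 0.6203 -0.0897  0.3103]]
top pawl_pad 0.68 324 min [ 0.5646  0.0818 -0.0015] max [0.6101 0.1999 0.2177] endmedian [0.5808 0.1816 0.1721] [[0.566  0.1663 0.1668]
 [0.5958 0.1981 0.1769]]
top lever_pad 0.96 1035 min [ 0.5803 -0.2057 -0.0083] max [0.6715 0.0781 0.3154] endmedian [ 0.6054 -0.1475  0.3071] [[ 0.5869 -0.1894 -0.002 ]
 [ 0.67   -0.1442  0.3123]]
```

Emit:
jog_arm:
  series:
    - [0,0,-10,-0.12]
    - [0,0,-10,-0.12]
    - [0,0,-10,-0.12]
    - [0,0,0,0]
    - [0,0,0,0]
    - [0,0,0,0]
    - [0,0,0,0]
    - [0,0,0,0]
    - [0,0,0,0]
    - [0,0,0,0]
  gripper: 0

```text
time: 2.3
position: [0.1753, 0.5476, 0.2781]
tcp_rot: [-0.0, -0.025, 1.0, -0.0]
force: [0.2, -0.2, 0.3]
grip_width: -0.002
grasp_force: 0.0
```

Emit:
jog_arm:
  series:
    - [-20,-20,0,0]
    - [-35,-34,0,0]
    - [-35,-34,0,0]
    - [-35,-34,0,0]
    - [-35,-34,0,0]
    - [-35,-34,0,0]
    - [-35,-34,0,0]
    - [-35,-34,0,0]
    - [-35,-34,0,0]
    - [-30,-30,0,0]

```text
time: 3.3
position: [0.5228, 0.2407, 0.2784]
tcp_rot: [0.0, -0.024, 1.0, 0.0]
force: [0.8, 0.0, 0.4]
grip_width: 0.003
grasp_force: 0.0
```

Emit:
jog_arm:
  series:
    - [-20,-20,0,0]
    - [-20,-22,0,0]
    - [-15,-16,0,0]
    - [0,0,20,0]
    - [0,0,25,0]
    - [0,0,20,0]
    - [0,0,5,0]
    - [0,0,0,0]
    - [0,0,0,0]
    - [0,0,0,0]

```text
time: 4.3
position: [0.5799, 0.1878, 0.2101]
tcp_rot: [0.002, -0.025, 1.0, 0.0]
force: [0.9, -0.2, -0.1]
grip_width: -0.003
grasp_force: 0.0
```

```bash
python3 - <<'E'
from h import *
c=cams.camera('scene'); a=c['frame'][170:320,230:430]
d=cams.camera('top')['frame'][170:320,220:420]
cv2.imwrite('pics/p1.png',cv2.resize(np.hstack([a,d]),(800,300),interpolation=cv2.INTER_CUBIC))
E
```

```text
(no output)
```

View pics/p1.png

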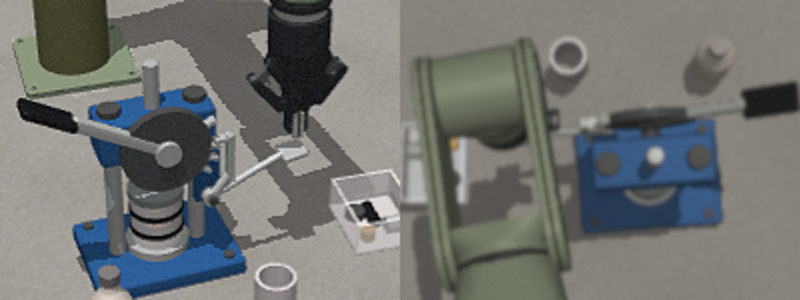

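The left half shows the closed fingertips at (295,130) just above the thumb pad at (290,150), and the pawl is still engaged. Next I press down along the pad's arc.

Emit:
jog_arm:
  series:
    - [0,0,8,0]
    - [0,0,8,0]
    - [0,0,4,0]
    - [0,1,4,0]
    - [0,1,4,0]
    - [0,1,4,0]
    - [0,1,4,0]
    - [0,1,4,0]
    - [0,1,3,0]
    - [0,0,0,0]

```text
time: 5.4
position: [0.5785, 0.1933, 0.1646]
tcp_rot: [-0.0, -0.025, 1.0, -0.0]
force: [-0.6, 0.1, 0.4]
grip_width: 0.002
grasp_force: 0.0
```

Emit:
jog_arm:
  series:
    - [0,1,2,0]
    - [0,1,2,0]
    - [0,0,2,0]
    - [0,0,1,0]
    - [0,0,1,0]
    - [0,0,1,0]
    - [0,0,0,0]
    - [0,0,0,0]
    - [0,0,0,0]
    - [0,0,0,0]

```text
time: 6.4
position: [0.5788, 0.1955, 0.1573]
tcp_rot: [0.0, -0.025, 1.0, 0.0]
force: [-1.3, 0.5, 6.2]
grip_width: -0.001
grasp_force: 2.6
```

```bash
python3 - <<'E'
from h import *
c=cams.camera('scene'); a=c['frame'][190:310,250:410]
print(robot.get_obs()['force'])
cv2.imwrite('pics/p2.png',cv2.resize(a,(800,600),interpolation=cv2.INTER_CUBIC))
E
```

```text
[-1.1419234  -0.05851154  4.68367089]
```

View pics/p2.png

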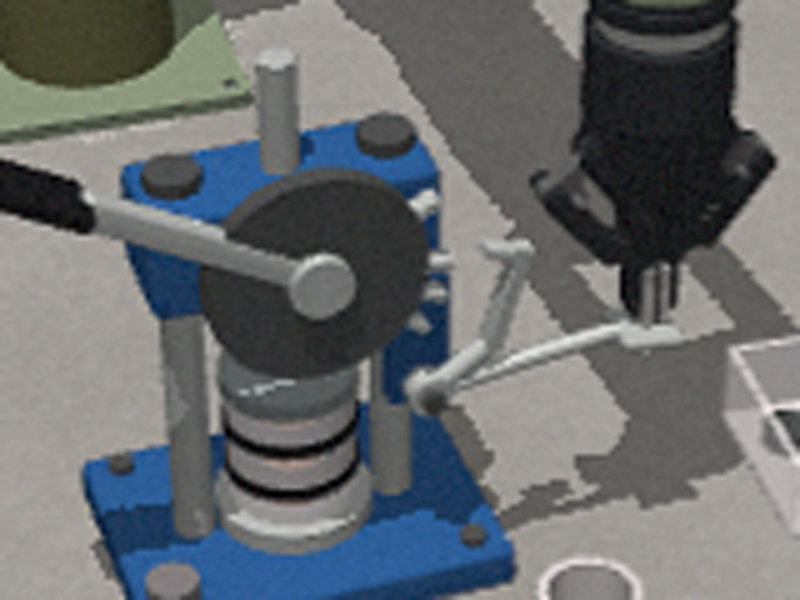

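The pad is down at (650,335) and the nose at (515,245) is well clear of the teeth at about (430,260). I press a little further to confirm the stop, then lift.

Emit:
jog_arm:
  series:
    - [0,0,1,0]
    - [0,0,1,0]
    - [0,0,1,0]
    - [0,0,0,0]
    - [0,0,0,0]
    - [0,0,0,0]
    - [0,0,0,0]
    - [0,0,0,0]
    - [0,0,0,0]
    - [0,0,0,0]

```text
time: 7.45
position: [0.579, 0.1956, 0.1568]
tcp_rot: [0.001, -0.025, 1.0, 0.0]
force: [-4.9, -1.2, 15.3]
grip_width: -0.002
grasp_force: 7.4
```

Emit:
jog_arm:
  series:
    - [0,0,-10,0]
    - [0,0,-30,0]
    - [0,0,-45,0]
    - [0,0,-45,0]
    - [0,0,-45,0]
    - [0,0,-40,0]
    - [0,-20,-5,0]
    - [0,-40,0,0]
    - [0,-40,0,0]
    - [0,-40,0,0]

```text
time: 8.45
position: [0.5852, 0.0545, 0.3728]
tcp_rot: [-0.0, -0.026, 1.0, 0.0]
force: [0.4, 0.4, -0.1]
grip_width: -0.001
grasp_force: 0.0
```

```bash
python3 - <<'E'
from h import *
np.set_printoptions(precision=4,suppress=True)
c=cams.camera('scene'); a=c['frame'][190:310,250:410]
for t in ['lever_pad','lever_hinge','pawl_pad']:
    for d in cams.spot_point('scene',t)[:1]: print(t,w(c,d['xyz']),d['confidence'])
cv2.imwrite('pics/p3.png',cv2.resize(a,(640,480),interpolation=cv2.INTER_CUBIC))
E
```

```text
lever_pad [ 0.6007 -0.1185  0.2957] 0.62
lever_hinge [0.5943 0.022  0.2116] 0.86
pawl_pad [0.5811 0.1947 0.1415] 0.72
```

View pics/p3.png

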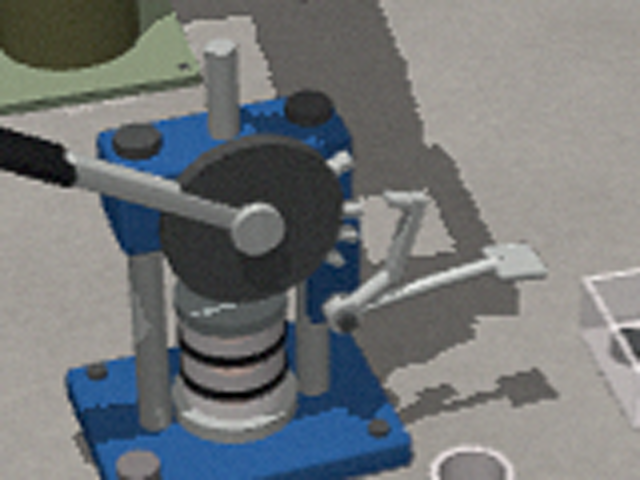

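The pawl stays pressed (pad at (515,262), 0.14 m high; nose at (410,200), clear). Next I move above the lever end.

Emit:
jog_arm:
  series:
    - [0,-25,0,0]
    - [-1,-40,0,0]
    - [-2,-40,0,0]
    - [-2,-40,0,0]
    - [-2,-32,0,0]
    - [0,0,10,0]
    - [0,0,15,0]
    - [0,0,10,0]
    - [0,0,0,0]
    - [0,0,0,0]

```text
time: 9.65
position: [0.6012, -0.1193, 0.3376]
tcp_rot: [-0.001, -0.026, 1.0, 0.0]
force: [0.5, 0.6, 0.5]
grip_width: -0.0
grasp_force: 0.0
```

```bash
python3 - <<'E'
from h import *
a=cams.camera('scene')['frame'][160:280,220:380]
cv2.imwrite('pics/p4.png',cv2.resize(a,(640,480),interpolation=cv2.INTER_CUBIC))
E
```

```text
(no output)
```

View pics/p4.png

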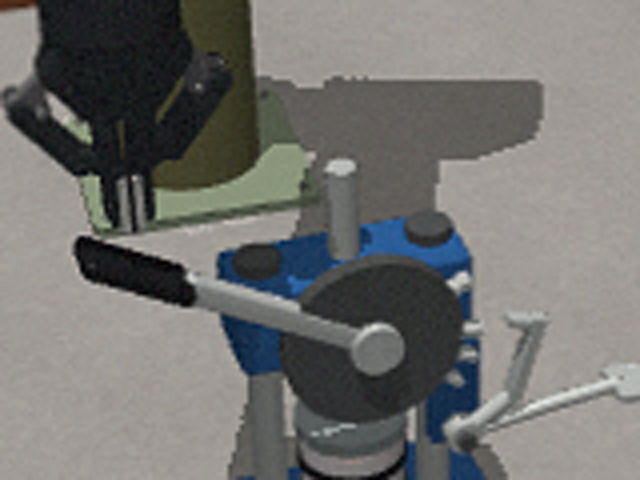

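The closed fingers at (130,225) are just above the black lever end at (135,270). I push down following its arc.

Emit:
jog_arm:
  series:
    - [0,-1,8,0]
    - [0,-1,8,0]
    - [0,-2,6,0]
    - [0,-3,6,0]
    - [0,-3,6,0]
    - [0,-3,6,0]
    - [0,-3,7,0]
    - [0,-3,8,0]
    - [0,-3,8,0]
    - [0,-2,8,0]

```text
time: 10.7
position: [0.6029, -0.1448, 0.2684]
tcp_rot: [0.001, -0.025, 1.0, 0.0]
force: [-1.3, 2.1, 6.8]
grip_width: -0.0
grasp_force: 3.2
```

Emit:
jog_arm:
  series:
    - [0,0,8,0]
    - [0,0,8,0]
    - [0,0,8,0]
    - [0,0,8,0]
    - [0,1,8,0]
    - [0,1,8,0]
    - [0,1,8,0]
    - [0,2,8,0]
    - [0,2,6,0]
    - [0,0,0,0]

```text
time: 11.7
position: [0.6033, -0.1404, 0.1982]
tcp_rot: [0.002, -0.025, 1.0, -0.002]
force: [0.9, -3.9, 3.0]
grip_width: 0.002
grasp_force: 1.7
```

Emit:
jog_arm:
  series:
    - [0,1,4,0]
    - [0,1,3,0]
    - [0,1,3,0]
    - [0,0,2,0]
    - [0,0,1,0]
    - [0,0,1,0]
    - [0,0,1,0]
    - [0,0,0,0]
    - [0,0,0,0]
    - [0,0,0,0]

```text
time: 12.7
position: [0.6034, -0.1378, 0.1876]
tcp_rot: [0.002, -0.025, 1.0, -0.003]
force: [-6.4, -3.6, 18.3]
grip_width: 0.005
grasp_force: 9.4
```

Emit:
jog_arm:
  series:
    - [0,0,1,0]
    - [0,0,1,0]
    - [0,0,0,0]
    - [0,0,0,0]
    - [0,0,0,0]
    - [0,0,-10,0]
    - [0,0,-20,0]
    - [0,0,-30,0]
    - [0,0,-40,0]
    - [0,0,-40,0]

```text
time: 13.7
position: [0.6012, -0.1342, 0.3199]
tcp_rot: [-0.002, -0.025, 1.0, 0.001]
force: [0.6, -0.9, -0.5]
grip_width: -0.0
grasp_force: 0.0
```

Emit:
jog_arm:
  series:
    - [0,0,-40,0]
    - [0,-20,0,0]
    - [0,-30,0,0]
    - [0,-30,0,0]
    - [0,-20,0,0]
    - [0,0,0,0]
    - [0,0,0,0]
    - [0,0,0,0]
    - [0,0,0,0]
    - [0,0,0,0]

```text
time: 14.7
position: [0.6073, -0.2337, 0.3605]
tcp_rot: [0.0, -0.026, 1.0, 0.0]
force: [-0.4, -0.1, 0.3]
grip_width: -0.005
grasp_force: 0.0
```

```bash
python3 - <<'E'
from h import *
np.set_printoptions(precision=4,suppress=True)
for n in ['scene','top']:
    c=cams.camera(n)
    if n=='scene': cv2.imwrite('pics/p5.png',cv2.resize(c['frame'][160:370,170:450],(800,600),interpolation=cv2.INTER_CUBIC))
    for t in ['lever_pad','pawl_pad','wash_bottle','sample_tube','fittings_tub','screwdriver']:
        for d in cams.spot_point(n,t)[:1]: print(n,t,w(c,d['xyz']),round(d['confidence'],2))
E
```

```text
scene lever_pad [ 0.6037 -0.1355  0.1714] 0.69
scene pawl_pad [0.5811 0.1981 0.1462] 0.95
scene wash_bottle [0.5862 0.0814 0.128 ] 0.21
scene sample_tube [ 0.6997  0.1285 -0.0037] 0.57
scene fittings_tub [ 0.5561  0.3241 -0.0001] 0.78
scene screwdriver [ 0.5948 -0.2826  0.0028] 0.61
top lever_pad [ 0.5944 -0.1425  0.1683] 0.8
top pawl_pad [ 0.6978 -0.0764 -0.0033] 0.6
top sample_tube [ 0.7001  0.1228 -0.0068] 0.53
top fittings_tub [0.5532 0.3172 0.0007] 0.86
```

View pics/p5.png

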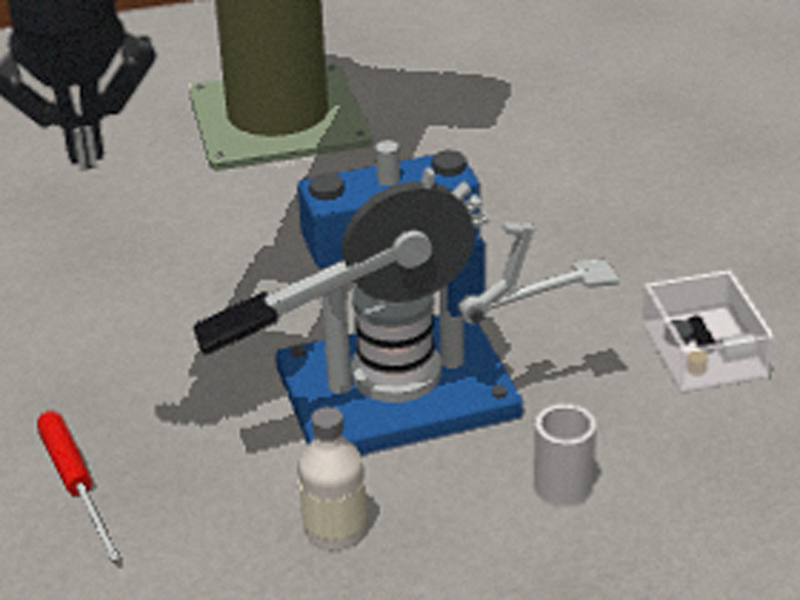

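The lever is down with its end at (235,322), about 0.17 m high, which is its stop. The ram is lower, the pawl nose at (515,230) is clear, the bystanders haven't moved and the arm is free of everything.

```bash
python3 -c "
from plant import job
print(job.hand_in())"
```

```text
the job is handed in; nothing more can be done
None
```

The job is handed in: I pressed the pawl to its stop and it stayed clear of the teeth, then pushed the lever to its lower stop; the bystanders look undisturbed, the arm is clear, and it took about 15 s of the 51 s allowed.

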